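# Centre a battery pack on the analyser plate and select its program

### The job

The orange-striped battery pack was put down carelessly on the battery analyser's contact plate. Slide it, without lifting it off the plate, until it sits flat, centred and square on the plate with an even border all round and no edge overhanging; then turn the analyser's selector clockwise from its end stop by three clicks, to the orange dot. Leave the spare pack and the hand-held tester where they are.

Things in the scene. Friction and masses are not known exactly. Their poses are not given: they have to be found in the camera images.
- plate (a point): Centre of the top face of the bare-metal contact plate, 156 mm (along its x) by 132 mm (along its y), level, 65 mm above the bench. Axes: x, y along its sides, z up. The plate stands 20 mm proud of the yellow analyser case, which is fixed to the bench, 210 mm (x) by 360 mm (y), 45 mm high; the case's centre is 70 mm from here along the plate's -y, and the selector is on the case 180 mm along the plate's -y.
- pack_center (a point): Centre (half-way up) of the loose battery pack: a dark box with an orange stripe round it, 120 mm (its x) by 96 mm (its y) by 45 mm high, about 0.55 kg. It starts flat on the plate with its x within about 25 degrees of the plate's x, overhanging the plate's +y edge and perhaps also an end. Too wide for most grippers; slides under a push of about 3 to 8 N at its side. Centred and square, it leaves a border of 18 mm all round.
- selector (a joint): Angle of the selector, rad: 0 at its end stop (where it starts), growing clockwise as seen from above, one click every 0.436 rad (25 degrees), last position 5 clicks. A spring detent (peak about 0.1 N m) pulls it to the nearest click once released. Three clicks = 1.309 rad, where its white line points to the orange dot (the other dots are white).
- selector_grip (a point): Point on the selector's vertical axis, at the height to grip, 82 mm above the bench. The black knob is a 60 mm disc with an upright grip bar on it, 57 mm long (along this point's x) and 14 mm thick (along its y), top 89 mm and underside 59 mm above the bench; the frame turns with the knob. The white line on the bar lies towards this point's -x.
- spare_pack_center (a point): Bystander: centre of a like battery pack with a blue stripe, same size, standing on the bench beyond the plate's +y side. Leave alone.
- tester_center (a point): Bystander: centre of a yellow hand-held tester with a small screen, 130 x 85 x 40 mm, loose on the bench beyond the selector, on the plate's -y side. Leave alone.
Things that resemble listed ones, but are neither listed nor needed, are in the scene too. What is shaped like the part that bears pack_center but purple or turquoise is not meant.

How it is judged (in metres and radians):
On the way, in this order (a step that is already met when the one before it is completed fails the run):
1. the pack lies flat, centred and square on the plate (x of pack_center in the frame of plate between -0.009 and 0.009 m and y of pack_center in the frame of plate between -0.009 and 0.009 m and z of pack_center in the frame of plate between 0.0175 and 0.0265 m and angle between the x axis of pack_center and the x axis of plate, either way round below 0.14 rad and linear speed of pack below 0.02 m/s), for 0.2 s.
2. the selector is at the third click, the pack still centred (value of joint selector between 1.1689 and 1.4489 rad and x of pack_center in the frame of plate between -0.009 and 0.009 m and y of pack_center in the frame of plate between -0.009 and 0.009 m and z of pack_center in the frame of plate between 0.0175 and 0.0265 m and angle between the x axis of pack_center and the x axis of plate, either way round below 0.14 rad), for 0.2 s.
At the end, for the whole second after the job is handed in: The pack rests flat on the plate, its centre within 9 mm of the plate's centre along each side and square to it within 8 degrees (so no edge overhangs), and the selector rests at the third click from its end stop (within 0.14 rad) (all of step 2 and linear speed of pack below 0.02 m/s and velocity of joint selector between -0.1 and 0.1 rad/s); the robot touches nothing.
It fails at once if the pack is lifted more than 12 mm off the plate (z of pack_center in the frame of plate above 0.0345 m).
It fails at once if the pack falls or tips off the plate (z of pack_center in the frame of plate below 0.008 m or angle between pack_center's own z axis and vertical above 0.3 rad).
It fails at once if the spare pack or the tester is moved more than 30 mm (distance of any of spare_pack_center, tester_center from where it was at the start of the episode above 0.03 m).
It also fails if it takes over 61 s, if anything falls off the work surface, if the arm or the gripper's body presses on something with over 40 N, if the wrist force passes 120 N, or if a joint passes its speed limit or range.

### The arm

A 7-joint arm with a two-finger parallel gripper is mounted at the origin on the work surface. World frame = base frame: x ahead of the robot, y to its left, z up, the work surface at z = 0. Lengths are in m, angles in degrees, forces in N, time in s.
With the tool pointing down it reaches from about 0.425 to 0.875 m from the base axis. Payload 4.7 kg.
Tool frame: the origin (TCP) lies on the centre line of the jaws, within the pads' length; the fingertips stand 11 mm ahead of it and the grasp point (between the pads) lies 8 mm behind it (finger_overhang is the x of the fingertips in the tool frame, in m); x points along the fingers, z is the direction in which the jaws open and shut, and the axes are right-handed (so a half turn about x gives the same grasp; the last joint's range is limited). The gripper opens to 87 mm and grips with 3 to 60 N. Pads are 19 mm wide; open, the fingers measure 117 mm over their backs; the gripper's body (75 mm by 190 mm) begins 51 mm behind the grasp point.
Start: joints at [-67.317, 18.392, -4.016, 83.108, 1.295, 78.541, -3.26], TCP at [0.242, 0.603, 0.234] pointing down, gripper open.
Joint ranges: [-163.93, 163.93], [-17.29, 119.83], [-79.2, 71.16], [3.27, 140.29], [-89.18, 269.18], [5.43, 117.66], [-154.24, 154.24]. Speed limits (degrees/s): [147.25, 147.25, 180, 180, 180, 180, 180].

### API

Orientations are given as [roll, pitch, yaw] about the fixed x, y, z axes, in that order (R = Rz(yaw) Ry(pitch) Rx(roll)).
In Python, from cell import get_obs, read_camera, sign_off, cut_out, finger_overhang gives the robot as it stands.
- The arm moves only by the tool servo_tool, never from a script. Its argument "rows" is one flat list of numbers, 5 for each row, row after row: the shift along the world's x, y, z in mm, then the turn about the world's z in degrees, then the closure, from 0 (fully open) to 1 (shut). A call has 1 to 10 rows; each row is the pose to reach, as a shift and turn from the pose commanded when the call began; what a row does not reach only later rows make up. A row lasts 1/12 s, in which the tool goes at most 41.7 mm and 7.16 degrees, less where a joint would pass 70% of its speed; a pose out of reach is approached as far as the arm can. A call with a gripper value outside its range is refused whole. The fingers move at their own pace and stop on an object; "force" is the grip in N (left out, the last holds). Time passes only in rows, so rows that repeat a pose let the fingers close. It gives the time, the measured TCP pose, the force and the opening at its end, in the units of the state.
- get_obs(): the state, without advancing time (a new reading comes with each control period).
- read_camera(name): name is "side" or "top"; returns a dict with "frame" (384x512x3 uint8, blue, green, red), "range_z" (384x512 float32, m along the optical axis (not along the pixel's ray), 0 where there is no reading), "intrinsics" (3x3 intrinsics, pixels), "cam_to_world" (4x4, takes a point from camera to world coordinates). Camera axes: x right, y down, z forward; pixel columns grow to the right and rows downward; lengths in m; the calibration is good to about 2 mm. A picture is of the moment at which its call begins.
- sign_off(): hands the job in, once; it reports no verdict.
Trained networks look in a picture, given as the dict that the camera call returned (one of the last four; its "shot" number tells which), for a name from the list of things; names that differ only in an ending like _2 or _b are one class to them, and where a whole thing is asked for, a point or a joint stands for the part that bears it (a point fixed in the world has none). Each returns a list of dicts, best first, with "score" (0 to 1); they miss things now and then, are a little off and sometimes report something else, mostly with a low value. They report only what shows in the picture. A call takes as long as a camera call. They do not tell look-alikes from the thing itself.
- cut_out(name, picture): "pixels" (384x512 bool, what is visible of it) and "extent" ([centre column, centre row, width, height] in pixels, round what is visible of it).
The state is a dict: "time_s": time; "qpos": joint angles; "joint_velocities": joint speeds; "effort": joint torques, N m; "tool_pos": TCP position; "tool_rot": TCP orientation; "force": force on the tool from outside, world axes, zero at the start; "wrist_torque": the same for the moment, N m; "grip_width": finger opening in m.
Only numpy, scipy, OpenCV 4.12 (cv2) and the standard library are available. Lean on these libraries where they do the work, as an engineer would, in place of code of your own. Each camera call takes 0.05 s, during which the arm holds its last target.

## Working session

There is one attempt and no reset: what is moved stays moved. The work goes in short steps, Python scripts to look and compute and a tool call to move; the robot and the scene stay as the last step left them, time stands still between calls to the robot, and variables do not carry over. Pictures are saved under pics/ and viewed, and the job is handed in when it is done.

Besides the shell and the picture viewer there is one more tool, called after "Request:" as name(argument=value, ...), one argument or row to a line, values as JSON. servo_tool: Moves the arm, as the interface text tells. Its arguments: {"type":"object","properties":{"rows":{"type":"array"},"force":{"type":"number"}},"required":["rows"]}

```bash
ls; mkdir -p pics; python3 - <<'E'
from cell import *
import cv2,json
for n in ["top","side"]:
    p=read_camera(n); cv2.imwrite(f"pics/{n}0.png",p["frame"]); print(n,p["intrinsics"].tolist(),p["cam_to_world"].round(4).tolist())
o=get_obs(); print(o); print(finger_overhang)
E
```

```text
pics
top [[351.61171408536904, 0.0, 260.0201336240906], [0.0, 351.61171408536904, 195.2686443875085], [0.0, 0.0, 1.0]] [[-0.0251, -0.998, 0.0578, 0.4656], [-0.9995, 0.0263, 0.0187, 0.0239], [-0.0202, -0.0572, -0.9982, 1.1086], [0.0, 0.0, 0.0, 1.0]]
side [[449.0523967392169, 0.0, 254.58850328295938], [0.0, 449.0523967392169, 191.04382879620346], [0.0, 0.0, 1.0]] [[0.9995, -0.0165, 0.0257, 0.4921], [-0.0296, -0.7267, 0.6864, -0.7904], [0.0073, -0.6868, -0.7268, 0.963], [0.0, 0.0, 0.0, 1.0]]
{'time_s': 0.1, 'qpos': array([-67.31556954,  18.43271056,  -4.01550031,  83.16601271,
         1.29432237,  78.54230278,  -3.25765177]), 'joint_velocities': array([ 0.08956773, -0.05777718, -0.06648141, -0.10041148,  0.08394169,
        0.01346443,  0.00932295]), 'effort': array([-3.34647211e-04, -4.92567945e+01, -4.05844487e-01, -3.13396382e+01,
       -6.40442083e-02,  3.94497660e-02,  8.48318450e-05]), 'tool_pos': array([0.24206177, 0.6027399 , 0.23261134]), 'tool_rot': array([-177.1224075 ,   89.90404588, -108.9951021 ]), 'force': array([-0.58700068,  0.01669307, -0.16011255]), 'wrist_torque': array([-0.00663514,  0.01038827, -0.04161106]), 'grip_width': 0.08711332073075305}
0.011
```

View pics/top0.png

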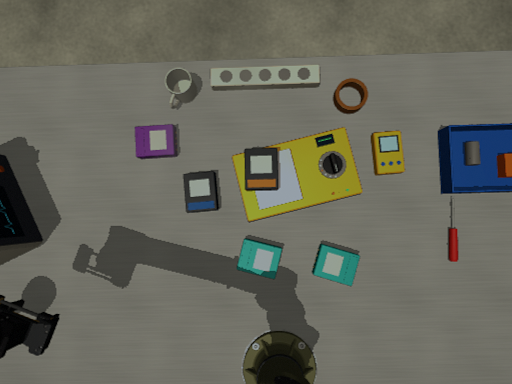

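View pics/side0.png

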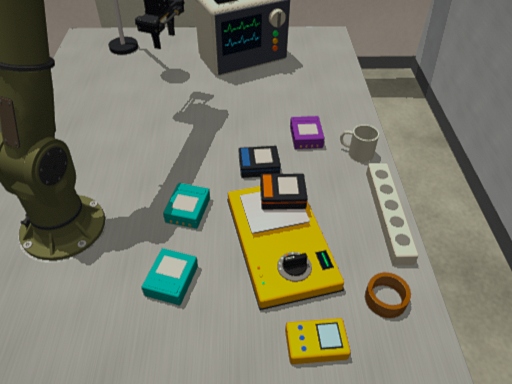

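```bash
cat > h.py <<'E'
from cell import *
import cv2,numpy as np
def cloud(p):
    K=p["intrinsics"];T=p["cam_to_world"];z=p["range_z"]
    v,u=np.mgrid[:384,:512]
    c=np.stack([(u-K[0,2])*z/K[0,0],(v-K[1,2])*z/K[1,1],z],-1)
    w=c@T[:3,:3].T+T[:3,3]; w[z==0]=np.nan
    return w
def proj(p,P):
    K=p["intrinsics"];T=p["cam_to_world"]
    c=(np.asarray(P)-T[:3,3])@T[:3,:3]; q=c@K.T
    return q[...,:2]/q[...,2:]
def rect(pts):
    r=cv2.minAreaRect((pts*1000).astype(np.float32)); return r
def backproj(p,uv,h):
    K=p["intrinsics"];T=p["cam_to_world"]
    uv=np.atleast_2d(uv).astype(float)
    d=np.c_[(uv-[K[0,2],K[1,2]])/[K[0,0],K[1,1]],np.ones(len(uv))]@T[:3,:3].T
    s=(h-T[2,3])/d[:,2]
    return (T[:3,3]+d*s[:,None])[:,:2]
E
python3 - <<'E'
from h import *
for n in ["top","side"]:
    p=read_camera(n)
    w=cloud(p)
    f=p["frame"]
    for nm in ["pack_center","selector_grip","spare_pack_center","tester_center","plate"]:
        try: r=cut_out(nm,p)
        except Exception as e: print(nm,e); continue
        for d in r[:5]:
            m=d["pixels"]; q=w[m]; print(n,nm,round(d["score"],2),np.round(d["extent"],0),np.nanmedian(q,0).round(3),m.sum())
    hsv=cv2.cvtColor(f,cv2.COLOR_BGR2HSV)
    yel=(abs(hsv[...,0].astype(int)-26)<6)&(hsv[...,1]>180)
    for lo,hi,extra,name in [(0.035,0.055,yel,"case"),(0.057,0.075,True,"plate"),(0.1,0.12,True,"top110")]:
        m=(w[...,2]>lo)&(w[...,2]<hi)&extra&(w[...,0]>.35)&(w[...,0]<.75)&(w[...,1]>-.35)&(w[...,1]<.3)
        k,l,s,c=cv2.connectedComponentsWithStats(m.astype(np.uint8))
        for i in range(1,k):
            if s[i,4]>150:
                q=w[l==i]; print(n,name,s[i],rect(q[:,:2]),q.mean(0).round(4),np.median(q[:,2]).round(4))
    if n=="top":
        c=f[120:230,180:420]; cv2.imwrite("pics/crop1.png",cv2.resize(c,None,fx=3.3,fy=3.3,interpolation=cv2.INTER_CUBIC))
    else:
        c=f[140:310,210:360]; cv2.imwrite("pics/crop2.png",cv2.resize(c,None,fx=3.5,fy=3.5,interpolation=cv2.INTER_CUBIC))
E
```

```text
top pack_center 0.7 [335. 266.  47.  38.] [ 0.314 -0.177  0.045] 1339
top pack_center 0.65 [262. 168.  34.  42.] [0.598 0.036 0.111] 1423
top selector_grip 0.83 [335. 165.  20.  18.] [ 0.612 -0.174  0.061] 309
top spare_pack_center 0.89 [203. 192.  35.  38.] [0.541 0.223 0.046] 1226
top tester_center 0.85 [387. 151.  34.  46.] [ 0.647 -0.347  0.04 ] 1317
top plate 0.82 [298. 175. 131.  94.] [ 0.58  -0.102  0.046] 6588
top case [ 246  128  116   93 3438] ((590.8287353515625, -68.35324096679688), (207.79627990722656, 354.963623046875), 12.881271362304688) [ 0.5973 -0.1389  0.0453] 0.0453
top case [374 132  16  42 362] ((648.8106689453125, -329.1085510253906), (127.17994689941406, 40.75601577758789), 0.48246827721595764) [ 0.6423 -0.3278  0.0399] 0.0397
top case [232 153  14  41 318] ((597.026611328125, 107.84075927734375), (123.06615447998047, 37.040985107421875), 0.30818286538124084) [0.6086 0.1034 0.0452] 0.0452
top plate [ 256  149   47   61 1323] ((574.2265625, -2.1854095458984375), (155.0618896484375, 131.5748291015625), 12.57773208618164) [ 0.5577 -0.0232  0.0654] 0.0654
top top1
[... 870 characters left out ...]
7 -0.1337  0.0427] 0.0427
side case [286 318  60  18 527] ((646.309326171875, -333.5404968261719), (127.67667388916016, 37.822818756103516), 2.477576494216919) [ 0.6398 -0.3314  0.0382] 0.038
side plate [ 240  191   70   43 1525] ((574.56787109375, -3.96331787109375), (160.31134033203125, 135.1002960205078), 13.10306167602539) [ 0.5621 -0.0264  0.0631] 0.0627
side plate [283 260  24  15 170] ((613.2811889648438, -194.09288024902344), (56.07182693481445, 30.0928955078125), 4.16757869720459) [ 0.6131 -0.1888  0.0632] 0.0606
side top110 [ 260  174   48   28 1231] ((598.166259765625, 34.02062225341797), (119.71531677246094, 100.38697814941406), 0.031970854848623276) [0.5973 0.0296 0.1076] 0.1078
```

View pics/crop1.png

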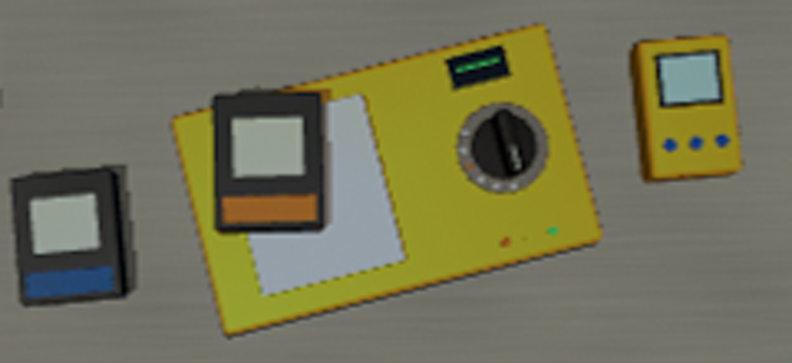

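View pics/crop2.png

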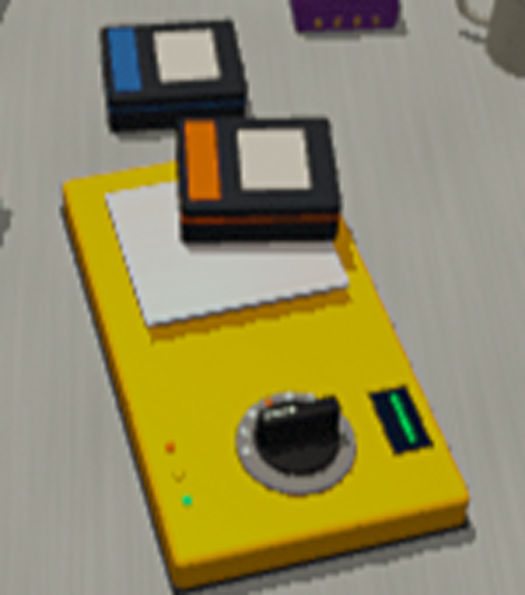

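Candidates by top-view pixel: orange-striped pack (262,170), blue spare (201,190), purple (156,141), and turquoise (260,257) and (336,263). The close crop confirms the one at (262,170): it has the orange stripe and is on the plate. Selector knob is at (333,164), with its white line at the lower right and the orange dot at the left.

Next I'll move to the pack's +y side, with the jaws along the plate's x and partly closed as a two-point fence.

Request:
servo_tool(
  rows=[30,-45,0,-7,0.31,60,-90,0,-14,0.31,90,-130,0,-21,0.31,120,-170,0,-28,0.31,148,-210,0,-35,0.31,172,-245,0,-42,0.31,196,-280,0,-49,0.31,220,-315,0,-55,0.31,244,-350,0,-55,0.31,268,-385,0,-55,0.31],
)

```text
time_s: 1.53
tool_pos: [0.4813, 0.2597, 0.234]
tool_rot: [30.3, 89.9, 43.4]
force: [0.5, -0.6, -0.1]
grip_width: 0.06
```

Request:
servo_tool(
  rows=[24,-35,0,0,0.31,46,-66,0,0,0.31,71,-98,0,0,0.31,71,-98,-30,0,0.31,71,-98,-60,0,0.31,71,-98,-60,0,0.31],
)

```text
time_s: 2.03
tool_pos: [0.5483, 0.1615, 0.168]
tool_rot: [-170.0, 89.4, -156.9]
force: [-1.7, 0.8, -0.2]
grip_width: 0.0599
```

```bash
python3 - <<'E'
from h import *
o=get_obs(); print(o)
p=read_camera("top"); cv2.imwrite("pics/t1.png",cv2.resize(p["frame"][100:250,150:420],None,fx=2.9,fy=2.9))
E
```

```text
{'time_s': 2.0333, 'qpos': array([-37.95571989,  11.89634229,  21.45656518,  99.78593802,
        -4.54716187,  69.73281823,  -2.27536855]), 'joint_velocities': array([-1.26186962, -2.03647607, -1.03967277, -3.55096004,  0.6236699 ,
        4.95570908, -0.66491975]), 'effort': array([  1.80076227, -42.39049673,   4.35718998, -33.56929779,
         0.05906742,  -0.98461591,   0.06508092]), 'tool_pos': array([0.54827405, 0.16152675, 0.16803488]), 'tool_rot': array([-169.97421333,   89.44532165, -156.94974188]), 'force': array([-1.74642634,  0.77450608, -0.24327704]), 'wrist_torque': array([-0.12816174,  0.19036636, -0.02354157]), 'grip_width': 0.059910337084177166}
```

View pics/t1.png

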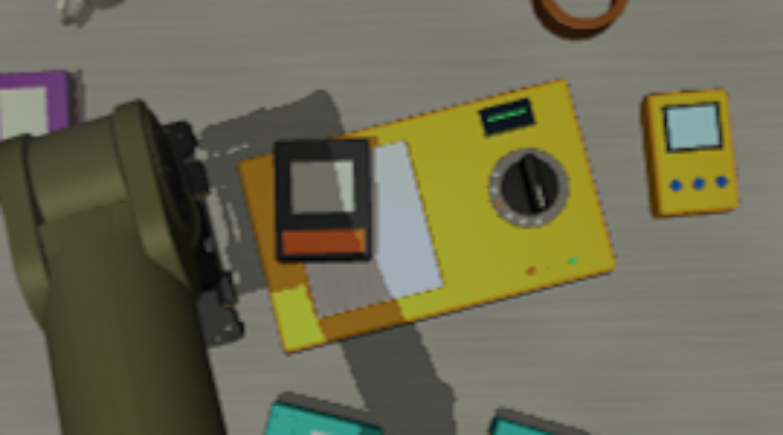

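The pack hasn't moved and the gripper is in the right orientation. Now lateral motion and descent.

Request:
servo_tool(
  rows=[16,-20,0,0,0.31,30,-40,0,0,0.31,30,-40,-25,0,0.31,30,-40,-50,0,0.31,30,-40,-70,0,0.31,30,-40,-82,0,0.31,30,-40,-82,0,0.31,30,-40,-82,0,0.31],
)

```text
time_s: 2.75
tool_pos: [0.582, 0.1242, 0.0927]
tool_rot: [3.4, 89.9, 16.6]
force: [-0.8, 0.1, 0.1]
grip_width: 0.0603
```

Request:
servo_tool(
  rows=[0,0,-8,0,0.31,1.5,-7,-8,0,0.31,3,-14,-8,0,0.31,4,-18,-8,0,0.31,5,-22,-8,0,0.31,6,-26,-8,0,0.31,7,-30,-8,0,0.31,7.7,-34,-8,0,0.31,8.6,-38,-8,0,0.31,9.3,-41,-8,0,0.31],
)

```text
time_s: 3.58
tool_pos: [0.5903, 0.0835, 0.084]
tool_rot: [105.3, 89.9, 118.5]
force: [-2.9, 4.4, 2.1]
grip_width: 0.0602
```

```bash
cat > look.py <<'E'
from h import *
import sys
tag=sys.argv[1]
PC=np.array([574.5,-2.0]); a=np.radians(12.8)
R=np.array([[np.cos(a),-np.sin(a)],[np.sin(a),np.cos(a)]])
o=get_obs(); t=o["tool_pos"]*1000; r=o["tool_rot"]
print("t",o["time_s"],"tool",t.round(1),"plate",((t[:2]-PC)@R).round(1),"jaw",round((r[2]-r[0]+180)%360-180,1),"F",o["force"].round(1),o["grip_width"])
ims=[]
for n in ["top","side"]:
    p=read_camera(n); w=cloud(p); f=p["frame"]
    lo,hi=(.1,.118) if n=="top" else (.098,.116)
    hsv=cv2.cvtColor(f,cv2.COLOR_BGR2HSV)
    m=(w[...,2]>lo)&(w[...,2]<hi)&(w[...,0]>.48)&(w[...,0]<.72)&(w[...,1]>-.11)&(w[...,1]<.14)
    k,l,s,c=cv2.connectedComponentsWithStats(m.astype(np.uint8))
    i=1+np.argmax(s[1:,4]); q=w[l==i]; rr=rect(q[:,:2]); ang=rr[2]
    while ang>45+12: ang-=90
    print(n,"pack rect",np.round(rr[0],1),np.round(rr[1],1),"plate frame",((np.array(rr[0])-PC)@R).round(1),"yaw rel",round(ang-12.8,1),s[i,4])
    pl=(w[...,2]>.057)&(w[...,2]<.075)&(hsv[...,1]<80)&(w[...,0]>.47)&(w[...,0]<.68)&(w[...,1]>-.1)&(w[...,1]<.1)
    if pl.sum()>100:
        rr=rect(w[pl][:,:2]); print(n,"plate rect",np.round(rr,1) if 0 else rr)
    c=f[110:240,200:350] if n=="top" else f[150:290,200:350]
    ims.append(cv2.resize(c,(390*150//150,360)))
cv2.imwrite(f"pics/{tag}.png",np.hstack(ims))
E
python3 look.py l1
```

```text
t 3.5833 tool [590.3  83.5  84. ] plate [34.3 79.9] jaw 13.1 F [-2.9  4.4  2.1] 0.06024352682619423
top pack rect [611.5  10.1] [120.3  71.7] plate frame [38.7  3.6] yaw rel -5.2 957
top plate rect ((574.9310913085938, -3.8558425903320312), (153.86875915527344, 126.21141815185547), 13.062592506408691)
side pack rect [607.2  30.9] [121.  124.1] plate frame [39.2 24.9] yaw rel -4.9 1334
side plate rect ((580.915283203125, -1.444061279296875), (172.593994140625, 136.62478637695312), 12.581788063049316)
```

View pics/l1.png

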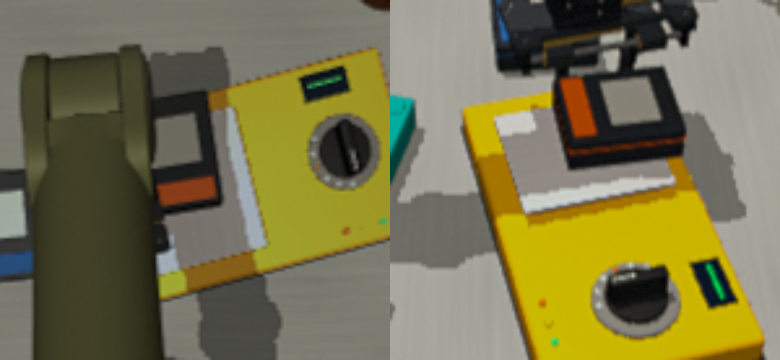

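The pack slides and turns as planned, with 5° of yaw left. Keep pushing.

Request:
servo_tool(
  rows=[0.6,-2.5,0,0,0.31,1.2,-5,0,0,0.31,1.7,-7.5,0,0,0.31,2.3,-10,0,0,0.31,2.3,-10,0,0,0.31],
)

```text
time_s: 4.1
tool_pos: [0.5928, 0.0729, 0.0839]
tool_rot: [105.6, 89.9, 118.7]
force: [-2.5, 3.0, 2.5]
grip_width: 0.0607
```

```bash
python3 look.py l2
```

```text
t 4.1 tool [592.8  72.9  83.9] plate [34.5 69. ] jaw 13.1 F [-2.5  3.   2.5] 0.060696713117075654
top pack rect [618.    1.7] [120.3  68.1] plate frame [43.3 -6.1] yaw rel -1.2 851
top plate rect ((576.6344604492188, -11.064804077148438), (154.4608612060547, 110.9197769165039), 12.536365509033203)
side pack rect [610.4  24.6] [119.4 123.2] plate frame [40.9 17.9] yaw rel -1.0 1347
side plate rect ((582.9398803710938, -1.6848220825195312), (177.02255249023438, 136.63552856445312), 12.667997360229492)
```

View pics/l2.png

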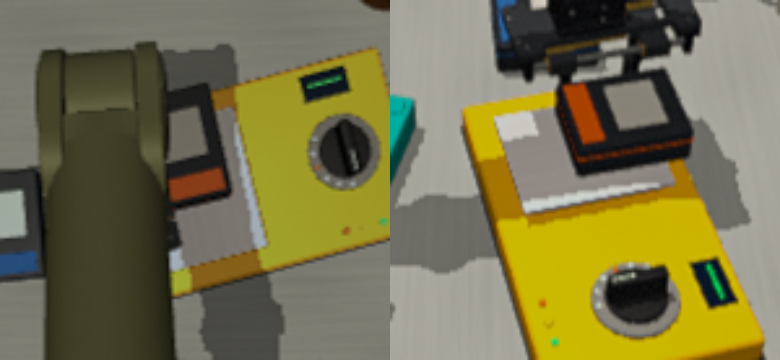

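Request:
servo_tool(
  rows=[0.6,-2.5,0,0,0.31,1,-4.5,0,0,0.31,1.4,-6,0,0,0.31,1.4,-6,0,0,0.31,1.4,-6,0,0,0.31,-2,10,0,0,0.31,-7,30,0,0,0.31,-7,30,30,0,0.31,-7,30,70,0,0.31],
)

```text
time_s: 4.95
tool_pos: [0.5835, 0.102, 0.1503]
tool_rot: [-158.4, 89.5, -145.1]
force: [0.6, -0.3, -0.7]
grip_width: 0.06
```

```bash
python3 look.py l3
```

```text
t 4.95 tool [583.5 102.  150.3] plate [31.9 99.4] jaw 13.2 F [ 0.6 -0.3 -0.7] 0.059979561798658126
top pack rect [618.  11.] [120.3  96.1] plate frame [45.3  3. ] yaw rel 0.5 1395
top plate rect ((574.9385986328125, -1.1880569458007812), (155.1077880859375, 130.92062377929688), 12.871517181396484)
side pack rect [615.9   7.4] [119.6  97.7] plate frame [42.5 -0.1] yaw rel 0.6 1307
side plate rect ((583.3673095703125, -1.820953369140625), (177.57054138183594, 136.2357635498047), 12.53929328918457)
```

View pics/l3.png

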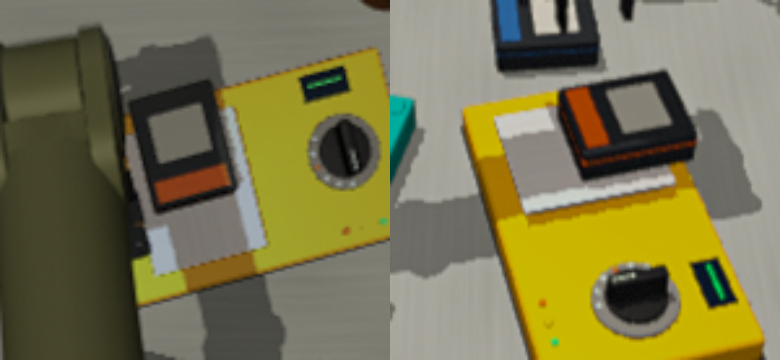

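y is now about right (2 mm) and yaw about 0.5°. x is +44 mm. Turn 90° and go round to the +x end.

Request:
servo_tool(
  rows=[0,0,15,7,0.31,12,-8,15,14,0.31,25,-16,15,21,0.31,38,-24,15,28,0.31,52,-32,15,35,0.31,66,-40,15,42,0.31,80,-48,15,49,0.31,94,-56,15,56,0.31,106,-64,15,63,0.31,117,-72,15,70,0.31],
)

```text
time_s: 5.88
tool_pos: [0.7043, 0.0278, 0.1679]
tool_rot: [-151.7, 89.8, -68.3]
force: [0.1, -0.1, -0.3]
grip_width: 0.0601
```

Request:
servo_tool(
  rows=[0,0,0,7,0.31,0,0,0,14,0.31,0,0,0,20,0.31,0,0,0,20,0.31,0,0,0,20,0.31],
)

```text
time_s: 6.3
tool_pos: [0.7034, 0.0289, 0.1682]
tool_rot: [-171.1, 89.9, -68.3]
force: [-0.4, 0.4, -0.7]
grip_width: 0.0603
```

```bash
python3 look.py l4; python3 -c "
from cell import *;print(get_obs()['qpos'])"
```

```text
t 6.3 tool [703.4  28.9 168.2] plate [132.6   1.5] jaw 102.9 F [-0.4  0.4 -0.7] 0.06033413829490253
[-13.21882596  26.9048322   12.07850148  79.71082827  -5.58718774
  73.94835495 102.03497075]Traceback (most recent call last):
  File "look.py", line 15, in <module>
    i=1+np.argmax(s[1:,4]); q=w[l==i]; rr=rect(q[:,:2]); ang=rr[2]
        ~~~~~~~~~^^^^^^^^^
    return _wrapfunc(a, 'argmax', axis=axis, out=out, **kwds)
    return bound(*args, **kwds)
ValueError: attempt to get argmax of an empty sequence
```

```bash
sed -i 's/^    i=1+np.argmax.*/    if k<2:\n        print(n,"no pack"); ims.append(cv2.resize(f[110:290,180:370],(390,360))); continue\n&/' look.py; sed -n 10,22p look.py
```

```text
p=read_camera(n); w=cloud(p); f=p["frame"]
    lo,hi=(.1,.118) if n=="top" else (.098,.116)
    hsv=cv2.cvtColor(f,cv2.COLOR_BGR2HSV)
    m=(w[...,2]>lo)&(w[...,2]<hi)&(w[...,0]>.48)&(w[...,0]<.72)&(w[...,1]>-.11)&(w[...,1]<.14)
    k,l,s,c=cv2.connectedComponentsWithStats(m.astype(np.uint8))
    if k<2:
        print(n,"no pack"); ims.append(cv2.resize(f[110:290,180:370],(390,360))); continue
    i=1+np.argmax(s[1:,4]); q=w[l==i]; rr=rect(q[:,:2]); ang=rr[2]
    while ang>45+12: ang-=90
    print(n,"pack rect",np.round(rr[0],1),np.round(rr[1],1),"plate frame",((np.array(rr[0])-PC)@R).round(1),"yaw rel",round(ang-12.8,1),s[i,4])
    pl=(w[...,2]>.057)&(w[...,2]<.075)&(hsv[...,1]<80)&(w[...,0]>.47)&(w[...,0]<.68)&(w[...,1]>-.1)&(w[...,1]<.1)
    if pl.sum()>100:
        rr=rect(w[pl][:,:2]); print(n,"plate rect",np.round(rr,1) if 0 else rr)
```

Request:
servo_tool(
  rows=[0,0,-30,0,0.31,0,0,-60,0,0.31,0,0,-76,0,0.31,0,0,-84,0,0.31,0,0,-84,0,0.31,-5,-1,-84,0,0.31,-10,-2.2,-84,0,0.31,-14,-3.1,-84,0,0.31,-18,-4,-84,0,0.31,-22,-5,-84,0,0.31],
)

```text
time_s: 7.18
tool_pos: [0.6827, 0.0257, 0.0865]
tool_rot: [-94.6, 89.7, 8.5]
force: [3.5, 0.6, 0.7]
grip_width: 0.0599
```

```bash
python3 look.py l4
```

```text
t 7.1833 tool [682.7  25.7  86.5] plate [111.7   3. ] jaw 103.1 F [3.5 0.6 0.7] 0.0599360739534399
top pack rect [570.5 -46.9] [ 0.2 11.4] plate frame [-13.8 -42.9] yaw rel -14.2 5
top plate rect ((586.0077514648438, -62.55824279785156), (153.3065185546875, 30.177589416503906), 2.5122311115264893)
side pack rect [608.4   7.5] [119.5 102.4] plate frame [35.2  1.8] yaw rel -1.2 1268
side plate rect ((582.562255859375, -1.8178634643554688), (176.4940948486328, 136.0114288330078), 12.090620994567871)
```

View pics/l4.png

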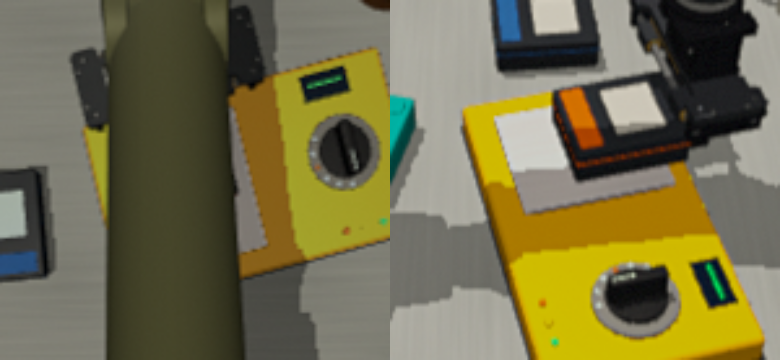

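Request:
servo_tool(
  rows=[-4,-1,0,0,0.31,-8,-2,0,0,0.31,-12,-2.8,0,0,0.31,-16,-3.7,0,0,0.31,-20,-4.6,0,0,0.31,-24,-5.5,0,0,0.31,-27,-6.2,0,0,0.31,-30,-6.9,0,0,0.31,-30,-6.9,0,0,0.31],
)

```text
time_s: 8.03
tool_pos: [0.6526, 0.019, 0.0862]
tool_rot: [-91.7, 89.8, 11.4]
force: [4.1, 1.6, 3.1]
grip_width: 0.0599
```

```bash
python3 look.py l5
```

```text
t 8.0333 tool [652.6  19.   86.2] plate [80.8  3.2] jaw 103.1 F [4.1 1.6 3.1] 0.059944991221118016
top no pack
side pack rect [579.1   0. ] [117.5  98.2] plate frame [5. 1.] yaw rel 1.0 1259
side plate rect ((572.5047607421875, -3.5437774658203125), (155.62525939941406, 135.49984741210938), 13.032493591308594)
```

View pics/l5.png

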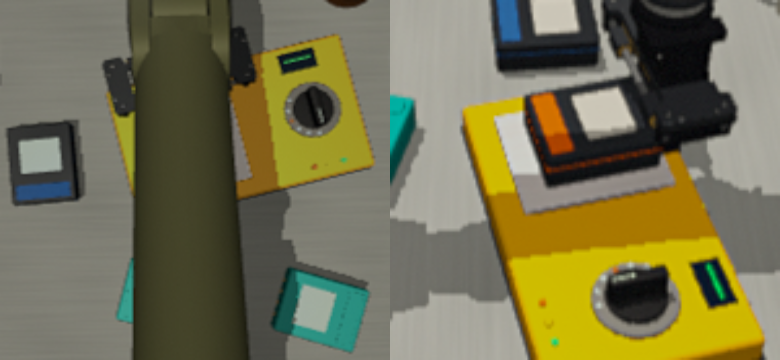

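Request:
servo_tool(
  rows=[-2,-0.5,0,0,0.31,-4,-1,0,0,0.31,-6,-1.4,0,0,0.31,-6,-1.4,0,0,0.31,-6,-1.4,0,0,0.31,5,1,0,0,0.31,25,5.5,0,0,0.31,25,5.5,30,0,0.31,25,5.5,60,0,0.31,25,5.5,80,0,0.31],
)

```text
time_s: 8.97
tool_pos: [0.675, 0.0236, 0.1649]
tool_rot: [90.8, 89.8, -166.1]
force: [0.5, 0.3, 0.7]
grip_width: 0.0599
```

Request:
servo_tool(
  rows=[0,-40,10,0,0.31,0,-80,20,0,0.31,0,-120,20,0,0.31,-20,-160,20,0,0.31,-40,-200,20,0,0.31,-45,-230,20,0,0.31,-45,-230,20,0,0.31,-45,-230,20,0,0.31],
)

```text
time_s: 9.63
tool_pos: [0.6278, -0.21, 0.1833]
tool_rot: [80.8, 89.7, -176.5]
force: [0.9, 0.4, -0.8]
grip_width: 0.0599
```

```bash
python3 look.py l6
```

```text
t 9.6333 tool [ 627.8 -210.   183.3] plate [   5.9 -214.7] jaw 102.7 F [ 0.9  0.4 -0.8] 0.05986108548562467
top pack rect [576.7   1.9] [119.9  96.3] plate frame [3.  3.3] yaw rel 0.4 1397
top plate rect ((574.6973876953125, -1.1615371704101562), (155.0888671875, 131.24502563476562), 12.738762855529785)
side pack rect [574.6  -1. ] [119.6  98.7] plate frame [0.3 1. ] yaw rel 0.4 887
side plate rect ((558.250732421875, -7.072044372558594), (126.75975036621094, 133.5549774169922), 13.065323829650879)
```

View pics/l6.png

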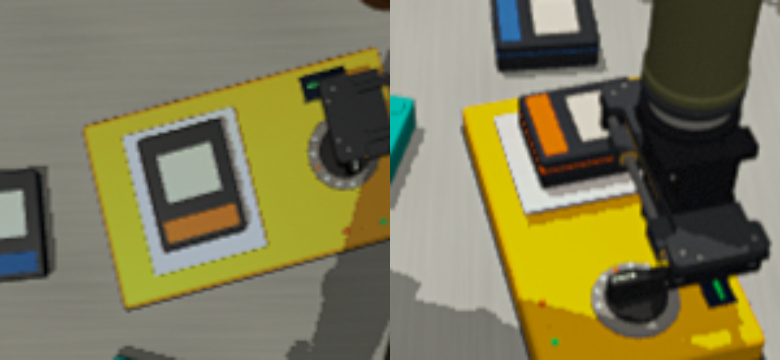

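The pack is centred: about 2.6 mm in x, 2.5 mm in y and 0.4° off. Now clear the view and measure the knob.

Request:
servo_tool(
  rows=[0,-40,0,0,0.31,0,-80,0,0,0.31,0,-120,0,0,0.31,0,-150,0,0,0.31,0,-150,0,0,0.31],
)

```text
time_s: 10.15
tool_pos: [0.6281, -0.3631, 0.1833]
tool_rot: [126.0, 89.6, -131.2]
force: [-1.9, -1.9, -0.4]
grip_width: 0.0599
```

```bash
python3 look.py l7; python3 - <<'E'
from h import *
ims=[]
for n in ["top","side"]:
    p=read_camera(n); w=cloud(p)
    m=(w[...,2]>.076)&(w[...,2]<.1)&(np.hypot(w[...,0]-.6145,w[...,1]+.177)<.045)
    q=w[m]; print(n,m.sum(),rect(q[:,:2]) if m.sum() else None,np.median(q[:,2]))
    uv=proj(p,np.array([.6145,-.177,.085])).astype(int); print(uv)
    c=p["frame"][uv[1]-28:uv[1]+28,uv[0]-28:uv[0]+28]
    ims.append(cv2.resize(c,(390,390),interpolation=cv2.INTER_CUBIC))
cv2.imwrite("pics/knob.png",np.hstack(ims))
E
```

```text
t 10.15 tool [ 628.1 -363.1  183.3] plate [ -27.7 -364. ] jaw 102.7 F [-1.9 -1.9 -0.4] 0.05986354229507018
top pack rect [576.7   1.8] [119.9  96.4] plate frame [3.  3.2] yaw rel 0.3 1395
top plate rect ((574.9097900390625, -1.150421142578125), (155.42271423339844, 131.4061737060547), 12.647418022155762)
side pack rect [ 5.746e+02 -4.000e-01] [120.1  99.8] plate frame [0.4 1.5] yaw rel 0.5 1273
side plate rect ((572.9691772460938, -4.3903045654296875), (155.85763549804688, 134.81939697265625), 13.144126892089844)
top 108 ((613.9195556640625, -176.39878845214844), (56.0970458984375, 14.657037734985352), 12.400663375854492) 0.08855562261199557
[334 162]
side 47 ((592.953369140625, -185.38424682617188), (16.463661193847656, 12.495546340942383), 10.303170204162598) 0.08566824240349857
[295 256]
```

View pics/knob.png

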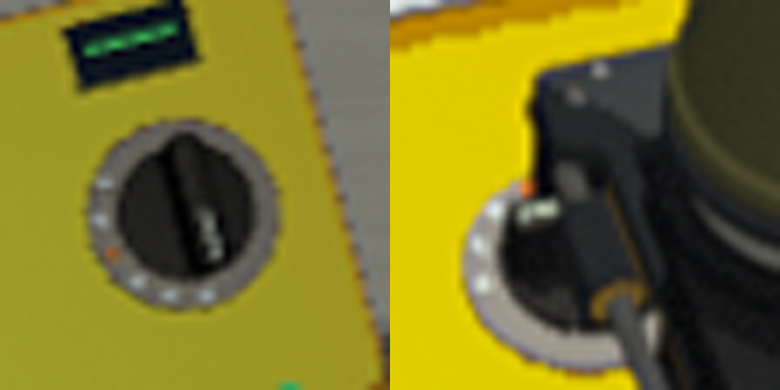

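View pics/l7.png

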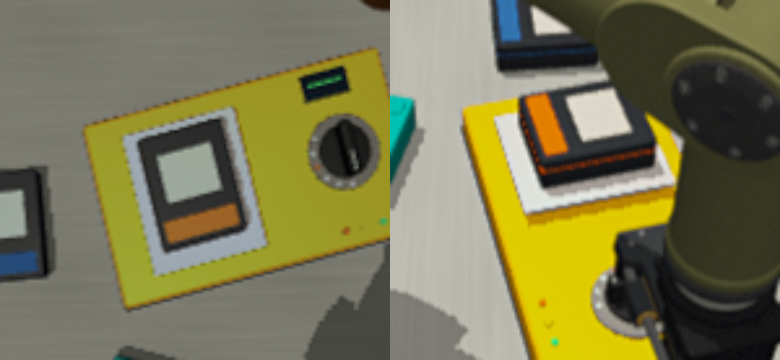

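Border is even all round. The bar is at 12.6° with its centre at (614,-177) mm, and the jaws at 102.7° are already square to it. Moving over it.

Request:
servo_tool(
  rows=[-3,40,0,0,0.31,-6,80,0,0,0.31,-10,120,0,0,0.31,-14,160,0,0,0.31,-14,186,0,0,0.31,-14,186,0,0,0.31,-14,186,0,0,0.31],
)

```text
time_s: 10.93
tool_pos: [0.6179, -0.1639, 0.1849]
tool_rot: [-26.5, 89.9, 77.2]
force: [-1.2, -0.4, -0.1]
grip_width: 0.0603
```

Request:
servo_tool(
  rows=[-3.5,-12.5,0,-1,0.31,-3.5,-12.5,-20,-1,0.31,-3.5,-12.5,-50,-1,0.31,-3.5,-12.5,-70,-1,0.31,-3.5,-12.5,-70,-1,0.31,-3.5,-12.5,-70,-1,0.31],
)

```text
time_s: 11.43
tool_pos: [0.6123, -0.1843, 0.1137]
tool_rot: [86.1, 89.8, -171.9]
force: [1.2, -0.0, 0.4]
grip_width: 0.0603
```

Request:
servo_tool(
  rows=[0,0,0,0,0.31,0,0,0,0,0.31],
)

```text
time_s: 11.6
tool_pos: [0.6147, -0.1837, 0.1167]
tool_rot: [-118.9, 89.8, -16.8]
force: [-0.1, 0.3, -0.2]
grip_width: 0.0601
```

Request:
servo_tool(
  rows=[-0.5,7,0,0.5,0.31,-0.5,7,-15,0.5,0.31,-0.5,7,-30,0.5,0.31,-0.5,7,-38.5,0.5,0.31,-0.5,7,-38.5,0.5,0.31,-0.5,7,-38.5,0.5,0.31],
)

```text
time_s: 12.1
tool_pos: [0.6132, -0.1752, 0.0764]
tool_rot: [-0.6, 90.0, 102.1]
force: [0.4, -0.3, 0.6]
grip_width: 0.0602
```

Request:
servo_tool(
  rows=[0,0,0,0,0.6,0,0,0,0,0.8,0,0,0,0,1,0,0,0,0,1,0,0,0,0,1,0,0,0,0,1,0,0,0,0,1],
  force=30,
)

```text
time_s: 12.68
tool_pos: [0.6131, -0.1755, 0.0762]
tool_rot: [-68.6, 90.0, 34.0]
force: [0.1, 0.1, 0.2]
grip_width: 0.0215
```

Request:
servo_tool(
  rows=[0,0,0,0,1,0,0,0,0,1,0,0,0,0,1,0,0,0,0,1],
)

```text
time_s: 13.02
tool_pos: [0.6133, -0.1765, 0.0761]
tool_rot: [-162.3, 89.9, -59.7]
force: [2.2, -3.9, -0.6]
grip_width: 0.0135
```

Gripped at 13.5 mm. Turning clockwise 75°.

Request:
servo_tool(
  rows=[0,0,0,-5,1,0,0,0,-10,1,0,0,0,-15,1,0,0,0,-20,1,0,0,0,-25,1,0,0,0,-30,1,0,0,0,-35,1,0,0,0,-40,1,0,0,0,-45,1,0,0,0,-50,1],
)

```text
time_s: 13.85
tool_pos: [0.6136, -0.1754, 0.0761]
tool_rot: [-57.6, 89.9, -5.2]
force: [2.5, -2.5, -1.5]
grip_width: 0.0135
```

Request:
servo_tool(
  rows=[0,0,0,-5,1,0,0,0,-10,1,0,0,0,-15,1,0,0,0,-20,1,0,0,0,-25,1,0,0,0,-25,1,0,0,0,-25,1,0,0,0,-25,1],
)

```text
time_s: 14.52
tool_pos: [0.614, -0.175, 0.0761]
tool_rot: [-26.9, 89.9, 0.9]
force: [4.2, -1.7, -2.4]
grip_width: 0.0134
```

```bash
python3 -c "
from cell import *;o=get_obs();print(o);r=o['tool_rot'];print((r[2]-r[0]+180)%360-180)"
```

```text
{'time_s': 14.5167, 'qpos': array([-10.12796793,  25.68487004,  29.99188904,  95.95544037,
       -14.23211763,  62.07352434,  51.87700622]), 'joint_velocities': array([ 0.23325362, -0.01662327, -0.11726255,  0.00479528,  0.03377556,
        0.1265477 , -0.36129803]), 'effort': array([-1.27344131e-01, -4.83954620e+01,  7.40112260e+00, -2.58297443e+01,
        2.24800254e-01,  1.84179023e+00,  2.45526746e-03]), 'tool_pos': array([ 0.61400981, -0.17503231,  0.07614246]), 'tool_rot': array([-26.8531113 ,  89.89438059,   0.91946108]), 'force': array([ 4.17571138, -1.70777688, -2.37201765]), 'wrist_torque': array([-0.31690091, -1.09908494,  0.00223411]), 'grip_width': 0.013433404778195492}
27.772572382185103
```

Jaw at 27.8° against a target of 27.6°. Releasing, rising and moving clear.

Request:
servo_tool(
  rows=[0,0,0,0,0.6,0,0,0,0,0.5,0,0,0,0,0.5,0,0,0,0,0.5,0,0,25,0,0.5,0,0,60,0,0.5,0,0,100,0,0.5,0,0,110,0,0.5],
)

```text
time_s: 15.18
tool_pos: [0.6156, -0.1767, 0.1928]
tool_rot: [-37.0, 89.5, -9.4]
force: [1.2, -1.0, 1.4]
grip_width: 0.0427
```

Request:
servo_tool(
  rows=[0,-40,10,0,0.5,0,-80,20,0,0.5,0,-120,20,0,0.5,0,-150,20,0,0.5,-20,-180,20,0,0.5,-20,-180,20,0,0.5,-20,-180,20,0,0.5],
)

```text
time_s: 15.77
tool_pos: [0.5903, -0.3592, 0.2061]
tool_rot: [-167.5, 89.9, -140.2]
force: [0.8, 0.3, -0.5]
grip_width: 0.0432
```

```bash
python3 look.py l8; python3 - <<'E'
from h import *
p=read_camera("top"); w=cloud(p)
m=(w[...,2]>.076)&(w[...,2]<.1)&(np.hypot(w[...,0]-.6145,w[...,1]+.177)<.045)
print(m.sum(),rect(w[m][:,:2]))
for n in ["spare_pack_center","tester_center"]:
    for d in cut_out(n,p)[:1]: print(n,d["score"],d["extent"],np.nanmedian(w[d["pixels"]],0))
a=cv2.resize(p["frame"][134:190,306:362],(390,390),interpolation=cv2.INTER_CUBIC)
cv2.imwrite("pics/fin.png",np.hstack([a,cv2.resize(p["frame"],(400,300))[:0].reshape(0,400,3) if 0 else cv2.resize(p["frame"],(400,390))]))
E
```

```text
t 15.7667 tool [ 590.3 -359.2  206.1] plate [ -63.7 -351.8] jaw 27.3 F [ 0.8  0.3 -0.5] 0.04324728813644238
top pack rect [576.9   1.9] [120.4  96. ] plate frame [3.1 3.2] yaw rel 0.4 1400
top plate rect ((574.6334228515625, -1.3269500732421875), (154.9141082763672, 131.53738403320312), 12.691869735717773)
side pack rect [561.9  -4.2] [93.1 97.4] plate frame [-12.8   0.7] yaw rel -0.5 945
side plate rect ((542.698974609375, -10.919013977050781), (94.70474243164062, 133.7159881591797), 13.497404098510742)
97 ((613.7169189453125, -176.14431762695312), (13.847484588623047, 54.96678924560547), 28.06267738342285)
spare_pack_center 0.91 [203.6, 192.6, 37.3, 39.1] [0.54189441 0.22302852 0.0455466 ]
tester_center 0.75 [389.3, 152.3, 33.0, 47.5] [ 0.64339844 -0.34496858  0.03994211]
```

View pics/fin.png

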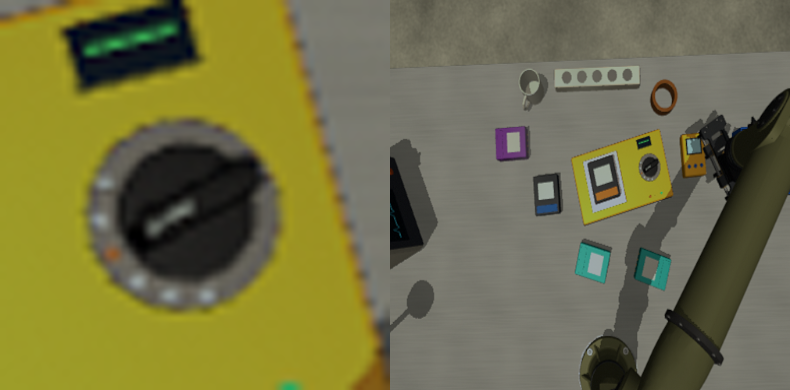

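View pics/l8.png

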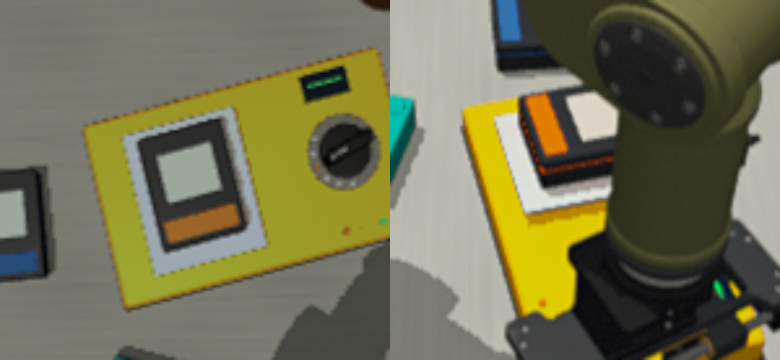

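The white line now points at the orange dot, with the bar at 118.1° against 117.6° ideal. Pack, spare and tester are in place and the gripper is clear. Handing in.

```bash
python3 -c "
from cell import *;print(sign_off())"
```

```text
the job is handed in; nothing more can be done
None
```

I slid the orange-striped pack into place and turned the selector three clicks to the orange dot, then handed the job in at about 16 s. No verdict was reported.

- **Pack:** I pushed it with the half-open gripper as a two-point fence, first along the plate's -y (which also squared it), then along -x. In the last top view it sits about 2.8 mm (x) and 2.6 mm (y) off the plate's centre and within about 0.5° of square. No edge overhangs.
- **Selector:** I gripped the bar, turned it 75° clockwise and let go. It measures 118.1° against an ideal of 117.6°, with its white line at the orange dot.
- **Bystanders:** The spare pack and the tester measured within about 4 mm of where they started, which is about what the vision measurement can resolve.
- **Disagreement:** The side camera placed the pack 1–3 mm differently from the top camera while its view was clear. In the last picture the arm partly hid the pack from the side camera, so I discounted that reading.

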